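Set a roll-off-angle tester's sample plate to the index and hold it

TASK

Set up the roll-off-angle tester for a reading: slide its clear draught hood fully open to the right along its rails, then take the hinged sample plate by its lifting bar and swing it up smoothly until its pointer lines up with the index on the quadrant, without swinging past it and without letting the plate drop. The plate has no clamp and falls back by itself, so finish while still holding the bar, with the plate still and on the mark. Do not shift the index or disturb the other things on the bench.

Things in the scene. Friction and masses are not known exactly. Their poses are not given: they have to be found in the camera images.
- tester: The tester, fixed: grey cast bed 164 mm deep (its x, away from the robot), 47 mm high over its two rails, from y = -215 to +205 mm (its y is to the left). Origin on the worktop, midway between the rails, straight below the plate's hinge. Yaw within 0.13 rad. Left of the hinge, between the rails, is an open well 124 mm wide; its floor is 15 mm above the worktop.
- tester_hinge (a point): Point on the plate's hinge axis, 37 mm above the tester's origin; the axis runs along the tester's x. Behind the bed, 94 mm behind its centre line, stands the white quadrant: an arc 190 to 212 mm from the hinge axis, from level up to 78 degrees on the left, with black ticks every 5 degrees.
- hood (a joint): Travel of the draught hood in m: 0 closed over the plate, 0.196 fully open at its right end stop. It slides along the tester's -y, to the right. Sliding friction about 2 N; it stays where it is left. It starts 0 to 50 mm open.
- hood_handle (a point): Middle of the handle on top of the hood, moving with it: a steel bar 10 mm thick along the tester's x, 64 mm long, its centre 32 mm above the hood's top and 136 mm above the worktop. The hood is a clear plastic cover with aluminium edges, 142 mm deep (x) and 208 mm long (y).
- tilt_plate: The hinged sample plate: aluminium, 100 mm wide, 6 mm thick, 0.3 to 0.55 kg, a glass slide clipped on it. Origin on the hinge axis, x along the axis, y along the plate to the lifting bar; free edge 130 mm from the hinge. Its roll is the plate's angle: 0 level in the well (the start), growing as the bar end rises, at most 1.25 rad. It falls back when let go (1 to 3 N to hold at the bar).
- lifting_bar (a point): Middle of the lifting bar at the plate's left, free end: round steel bar 10 mm thick along the tester's x, 175 mm from the hinge axis, on two rods 42 mm either side of its middle; a 40 mm gap between bar and plate edge takes a finger. It starts 37 mm above the worktop, 22 mm above the floor of the well. It can turn between the fingers as the plate swings.
- pointer_tip (a point): Tip of the thin dark pointer, which turns with the plate in front of the quadrant; 184 mm from the hinge axis, 88 mm behind the middle of the bed.
- index_tip (a point): Inner tip of the dark index rider (11 mm wide, with a black thumbscrew) on the quadrant's rim, 188 mm from the hinge axis, in the pointer's plane. The point turns with the rider: y points away from the hinge, z along the arc, upward. Tip faces tip, 4 mm apart, at the marked angle.
- index (a joint): Angle of the index on the quadrant in rad, measured as the plate's angle is; somewhere from 0.45 to 0.95. To be left as it is.
- petri_dish: Bystander: dish 65 mm across, left of the tester.
- forceps: Bystander: steel forceps, 126 mm long, left of the tester.
- logbook: Bystander: dark blue book, 200 x 151 x 14 mm, far right.
- vial: Bystander: small capped vial, 49 mm high, behind the tester.
- slide_box: Bystander: flat box with a clear lid, 68 x 90 x 28 mm, left of the tester.
- marker_black: Bystander: black marker, 126 mm long, far left.
- beaker_250b: Bystander: beaker, 90 mm high, behind the tester.
- timer: Bystander: small white timer, 62 x 62 x 18 mm, behind the tester.

How it is judged:
By the outcome, as a careful person would: the job done as asked, in the order asked, and still so for the second after the job is handed in, while the arm keeps its last pose, push and grip.
It also fails if it takes over 51 s, if anything falls off the work surface, if the arm or the gripper's body presses on something with over 40 N, if the wrist force passes 120 N, or if a joint passes its speed limit or range.

ROBOT

A 6-joint arm with a two-finger parallel gripper is mounted at the origin on a cart in front of the work surface, level with it; the furniture and walls round the work are solid. World frame = base frame: x ahead of the robot, y to its left, z up, the work surface at z = 0. Lengths are in m, angles in rad, forces in N, time in s.
With the tool pointing down it reaches from about 0.35 to 0.975 m from the base axis. Payload 7.1 kg.
Tool frame: the origin (TCP) lies midway between the tips of the shut fingers; the grasp point (between the pads) lies 19 mm behind it; z points along the fingers, y is the line along which they close (so a half turn about z gives the same grasp; the last joint's range is limited). The gripper opens to 88 mm and grips with 3 to 60 N. Pads are 20 mm wide; open, the fingers measure 115 mm over their backs; the gripper's body (75 mm by 178 mm) begins 61 mm behind the grasp point.
Start: joints at [-1.239, 0.423, 1.63, -0, 1.089, -0.019], TCP at [0.215, -0.587, 0.187] pointing down, gripper open.
Joint ranges: [-3, 3], [-0.9, 2.11], [0.09, 2.58], [-1.31, 4.45], [0.11, 2.69], [-2.54, 2.54]. Speed limits (rad/s): [2.39, 2.39, 3.01, 3.14, 3.14, 3.14].

INTERFACE

Orientations are given as a unit quaternion [w, x, y, z].
In Python, from station import move_pose, movel, movej, command_gripper, wait, inverse_kinematics, read_camera, camera_info, MotionError, job_done, get_time, get_joint_pos, get_qvel, get_effort, get_tcp_pos, get_ee_rot, get_ft_force, get_ft_torque, get_grip_width, get_finger_force gives the robot as it stands. Calls block until the motion is done:
- move_pose(position, orientation): joint-space move of the TCP to a pose.
- movel(position, frame=None, v=0.15, until_force=None): straight line of the TCP; frame=None keeps the orientation; v is the mean speed in m/s. With until_force (N) it stops when the force on the tool has changed by that much, and returns True; else False.
- movej(angles): joint-space move.
- command_gripper(opening): opening from 0.0 (shut) to 1.0 (fully open); the grip force is fixed at half the most; returns when the fingers have stopped.
- wait(seconds).
- inverse_kinematics(position, orientation): joint angles nearest the present ones, or None.
- read_camera(name): name is "scene" or "top" or "wrist"; returns the picture (400x640x3 uint8, red, green, blue); there is no depth.
- camera_info(name): a dict with "intrinsics" (3x3 intrinsics, pixels), "T" (4x4, takes a point from camera to world coordinates); the wrist camera has in their place "tool_from_camera" (4x4, takes a point from camera to tool coordinates, whose origin is the TCP and whose axes are the flange's). Camera axes: x right, y up, looking along -z (the intrinsics and any distortion apply to the point x, -y, -z); pixel columns grow to the right and rows downward; lengths in m; the calibration is good to about 2 mm. A picture is of the moment at which its call begins: read the wrist's pose just before it. camera_info takes no time and is no camera call.
A pose or a line that the arm cannot do raises MotionError and nothing moves.
- job_done(): hands the job in; it is judged then, once.
Readings, each from a call of its own:
- get_time(): time.
- get_joint_pos(): joint angles.
- get_qvel(): joint speeds.
- get_effort(): joint torques, N m.
- get_tcp_pos(): TCP position.
- get_ee_rot(): TCP orientation.
- get_ft_force(): force on the tool from outside, world axes, zero at the start.
- get_ft_torque(): the same for the moment, N m.
- get_grip_width(): opening from 0.0 (shut) to 1.0 (fully open).
- get_finger_force(): force on a finger pad.
Only numpy, scipy, OpenCV 4.12 (cv2) and the standard library are available. Lean on these libraries where they do the work, as an engineer would, in place of code of your own. Each camera call takes 0.05 s, during which the arm holds its last target. There are 200 camera calls.

## Working session

There is one attempt and no reset: what is moved stays moved. The work goes in short steps, each a Python script; the robot and the scene stay as the last script left them, time stands still between calls to the robot, and variables do not carry over. Pictures are saved under pics/ and viewed, at most 10 in all, crops included, and the job is handed in when it is done.

```bash
mkdir -p pics; ls; python3 - <<'E'
from station import *
import cv2, numpy as np
for n in("scene","top"):
    im=read_camera(n); cv2.imwrite(f"pics/{n}0.png",im[:,:,::-1])
    c=camera_info(n); print(n,{k:np.round(v,4).tolist() if not isinstance(v,str) else v for k,v in c.items()})
print({k:np.round(v,4).tolist() for k,v in camera_info("wrist").items()}, get_ee_rot(), get_time())
E
```

```text
pics
scene {'intrinsics': [[436.5945, 0.0, 319.227], [0.0, 436.5945, 200.7846], [0.0, 0.0, 1.0]], 'T': [[-0.6956, 0.4116, -0.5888, -0.3841], [-0.7184, -0.3963, 0.5717, 0.8874], [0.002, 0.8207, 0.5714, 1.0302], [0.0, 0.0, 0.0, 1.0]]}
top {'intrinsics': [[451.8444, 0.0, 321.9846], [0.0, 451.8444, 201.2479], [0.0, 0.0, 1.0]], 'T': [[0.021, 0.9876, -0.1555, 0.3033], [-0.9998, 0.0201, -0.0078, -0.024], [-0.0046, 0.1556, 0.9878, 1.7538], [0.0, 0.0, 0.0, 1.0]]}
{'intrinsics': [[350.7095, 0.0, 320.5482], [0.0, 350.7095, 198.2206], [0.0, 0.0, 1.0]], 'tool_from_camera': [[-0.0002, 0.9573, 0.289, 0.0789], [1.0, -0.0001, 0.0008, 0.0009], [0.0007, 0.289, -0.9573, -0.1976], [0.0, 0.0, 0.0, 1.0]]} [-7.07212238e-04  9.84655119e-01  1.74510133e-01 -9.91694229e-05] 0.1
```

View pics/scene0.png

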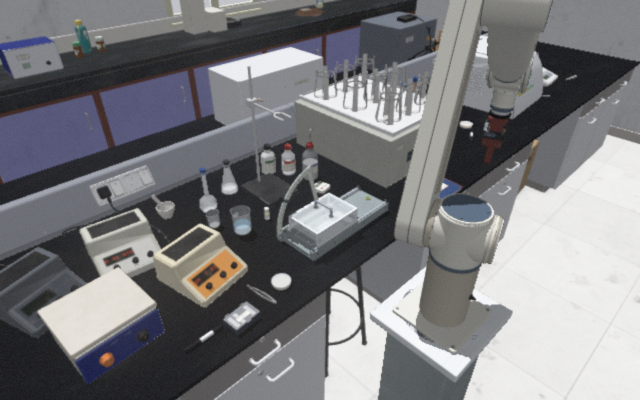

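View pics/top0.png

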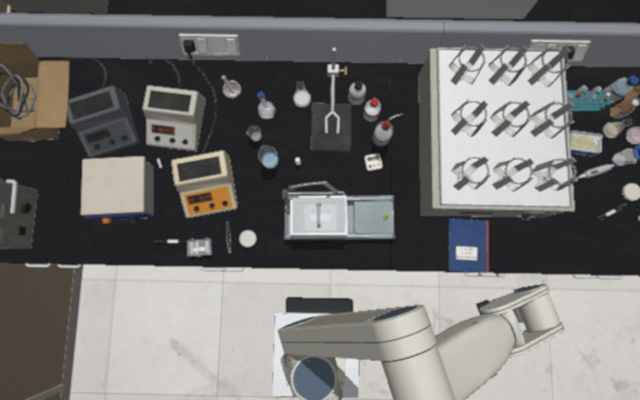

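The tester sits at about (340,215) in top and (330,215) in scene. I'll enlarge both views.

```bash
python3 - <<'E'
import cv2, numpy as np
t=cv2.imread("pics/top0.png")[172:247,270:403]; s=cv2.imread("pics/scene0.png")[160:260,262:395]
a=cv2.resize(t,None,fx=6,fy=6,interpolation=cv2.INTER_CUBIC);b=cv2.resize(s,None,fx=6,fy=6,interpolation=cv2.INTER_CUBIC)
print(a.shape,b.shape)
cv2.imwrite("pics/topc.png",a);cv2.imwrite("pics/scenec.png",b)
E
```

```text
(450, 798, 3) (600, 798, 3)
```

View pics/topc.png

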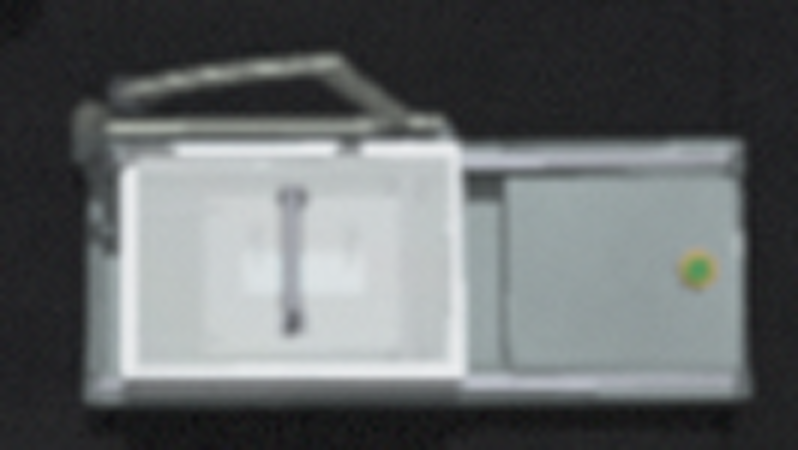

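View pics/scenec.png

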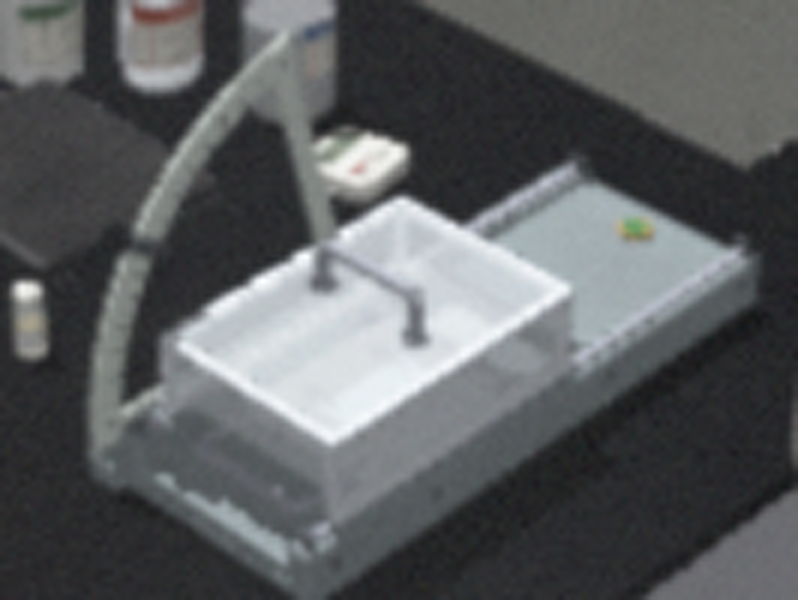

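Handle ends are at topc (292,190) and (292,330), and scenec (325,247) and (415,292). The bed's right end in topc is (742,143) to (750,393). The index rider is at scenec (148,245).

```bash
cat > h.py <<'E'
from station import *
import numpy as np, cv2
from scipy.spatial.transform import Rotation as R
def ray(cam,u,v,T=None):
    c=camera_info(cam); K=c["intrinsics"]; T=c["T"] if T is None else T
    d=np.array([(u-K[0][2])/K[0][0],-(v-K[1][2])/K[1][1],-1.]); T=np.array(T)
    return T[:3,3],T[:3,:3]@d
def onz(cam,u,v,z,T=None):
    o,d=ray(cam,u,v,T); return o+d*(z-o[2])/d[2]
def proj(cam,p,T=None):
    c=camera_info(cam);T=np.array(c["T"] if T is None else T);K=np.array(c["intrinsics"])
    q=T[:3,:3].T@(np.asarray(p)-T[:3,3]); return K[0,0]*q[0]/-q[2]+K[0,2], K[1,1]*q[1]/q[2]+K[1,2]
def quat(m): q=R.from_matrix(m).as_quat(); return [q[3],q[0],q[1],q[2]]
def wristT():
    q=get_ee_rot(); T=np.eye(4); T[:3,:3]=R.from_quat([q[1],q[2],q[3],q[0]]).as_matrix(); T[:3,3]=get_tcp_pos()
    return T@np.array(camera_info("wrist")["tool_from_camera"])
E
python3 - <<'E'
from h import *
t=lambda u,v,z:onz("top",270+u/6-.4,172+v/6-.4,z).round(4)
s=lambda u,v,z:onz("scene",262+u/6-.4,160+v/6-.4,z).round(4)
print("handle",t(292,190,.136),t(292,330,.136),"|",s(325,247,.136),s(415,292,.136))
print("R far,near top",t(742,143,.047),t(750,375,.047),"near left",t(88,380,.047),"z0",t(88,402,0),t(750,398,0))
print("scene z0 near left",s(325,597,0),"top nr left",s(310,560,.047),"near right",s(755,250,.047),"far right",s(585,160,.047))
E
```

```text
handle [0.5502 0.0021 0.136 ] [4.654e-01 2.000e-04 1.360e-01] | [0.5461 0.0015 0.136 ] [ 0.4765 -0.0045  0.136 ]
R far,near top [ 0.6    -0.2829  0.047 ] [ 0.4519 -0.2874  0.047 ] near left [0.4401 0.1294 0.047 ] z0 [0.4296 0.1331 0.    ] [ 0.4411 -0.2946  0.    ]
scene z0 near left [0.4318 0.1112 0.    ] top nr left [0.4224 0.1317 0.047 ] near right [ 0.4405 -0.2875  0.047 ] far right [ 0.5902 -0.2885  0.047 ]
```

```bash
cat >> h.py <<'E'
def down(yaw): return quat(np.column_stack([[np.cos(yaw),np.sin(yaw),0],[np.sin(yaw),-np.cos(yaw),0],[0,0,-1.]]))
E
python3 - <<'E'
from h import *
move_pose([0.511,0.001,0.22],down(.03))
T=wristT(); im=read_camera("wrist"); np.save("T1.npy",T); cv2.imwrite("pics/w1.png",im[:,:,::-1])
print(get_time(),get_joint_pos().round(3),proj("wrist",[.511,.001,.136],T))
E
```

```text
2.5 [-0.022  0.215  1.847 -0.     1.079  1.519] (np.float64(318.87692182413673), np.float64(191.64097114887826))
```

View pics/w1.png

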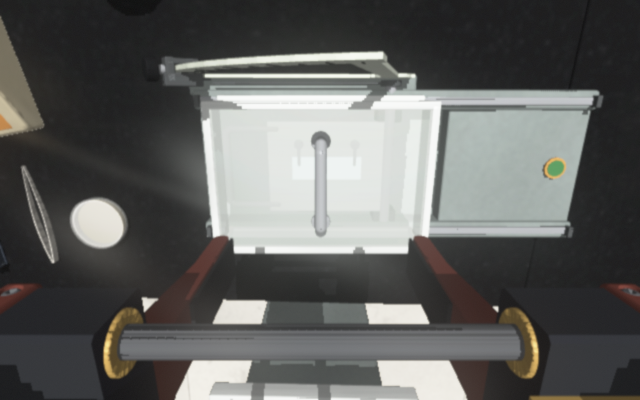

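Handle in the wrist view runs from (321,138) to (321,225). The bed's right-end rail tops are at about (600,95) and (571,228). I'll refine, grasp and slide.

```bash
python3 - <<'E'
from h import *
T=np.load("T1.npy")
a=onz("wrist",321,140,.136,T);b=onz("wrist",321,226,.136,T);print("handle",a,b)
print("rail R",onz("wrist",598,97,.047,T),onz("wrist",570,229,.047,T))
c=(a+b)/2; c[0]=np.clip(c[0],.506,.516)
yaw=.03
movel([c[0],c[1],.117],v=.12)
command_gripper(0.0)
print(get_grip_width(),get_finger_force(),get_time())
d=np.array([np.sin(yaw),-np.cos(yaw),0])
p=np.array(get_tcp_pos())
hit=movel(p+d*.215,v=.08,until_force=12)
q=np.array(get_tcp_pos());print(hit,q-p,q,get_ft_force(),get_time(),get_grip_width())
T=wristT(); im=read_camera("wrist"); np.save("T2.npy",T); cv2.imwrite("pics/w2.png",im[:,:,::-1])
E
```

```text
handle [5.53878788e-01 4.92519458e-04 1.36000000e-01] [ 0.4803944 -0.0016738  0.136    ]
rail R [ 0.59394312 -0.27961311  0.047     ] [ 0.45028602 -0.28494965  0.047     ]
0.0006458425693765179 0.0 4.85
False [ 6.43130295e-03 -2.14709934e-01  1.44709413e-05] [ 0.52242797 -0.21531231  0.11700569] [ 0.31912282  0.11668956 -0.54373681] 7.6917 0.00689442491212782
```

```bash
python3 - <<'E'
from h import *
cv2.imwrite("pics/top2.png",cv2.resize(read_camera("top")[160:260,260:420,::-1],(800,500),interpolation=cv2.INTER_CUBIC))
a=cv2.imread("pics/w2.png");cv2.imwrite("pics/c2.png",cv2.resize(np.vstack([a,cv2.resize(cv2.imread("pics/top2.png"),(640,400))]),(480,600)))
print(get_ft_force(),get_grip_width(),get_tcp_pos())
E
```

```text
[-0.21462126 -0.11191911  0.64292557] 0.003520064274351469 [ 0.52246065 -0.21535754  0.11701163]
```

View pics/c2.png

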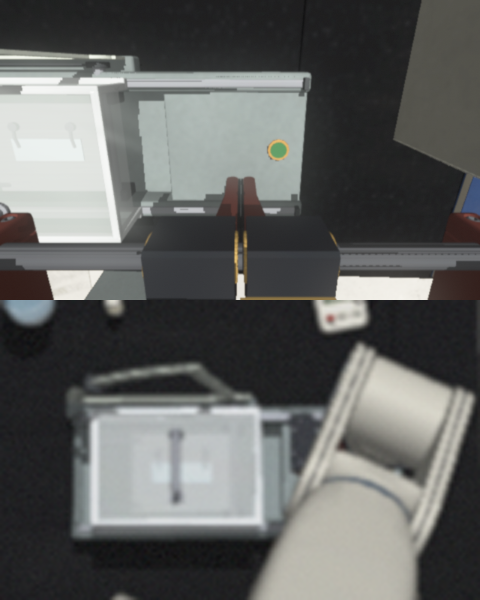

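The hood has not moved (handle still at about (318.7,207) in top): the fingers closed on nothing. I'll go back, descend open, and check before closing.

```bash
python3 - <<'E'
from h import *
p=np.array(get_tcp_pos()); movel([p[0],p[1],.2],v=.25)
command_gripper(1.0)
movel([.513,-.0005,.2],v=.3); print(get_ft_force())
movel([.513,-.0005,.117],v=.12); print(get_tcp_pos(),get_ft_force(),get_grip_width(),get_time())
T=wristT();w=read_camera("wrist"); s=read_camera("scene")[140:260,250:410]
command_gripper(.3); print(get_grip_width(),get_finger_force(),get_ft_force())
w2=read_camera("wrist")
f=lambda i,sz:cv2.resize(i[:,:,::-1],sz,interpolation=cv2.INTER_CUBIC)
cv2.imwrite("pics/c3.png",np.vstack([np.hstack([f(w,(400,250)),f(w2,(400,250))]),np.hstack([f(s,(440,330)),np.zeros((330,360,3),np.uint8)])]))
print(get_time())
E
```

```text
[ 0.28336001 -0.18795217 -0.70007522]
[ 0.51350359 -0.00085866  0.11742722] [-0.15889847  0.07003819  0.94916788] 0.9979526330433713 11.3583
0.2967872516893591 0.0 [ 0.37579938  1.25643651 -0.48699005]
12.5583
```

View pics/c3.png

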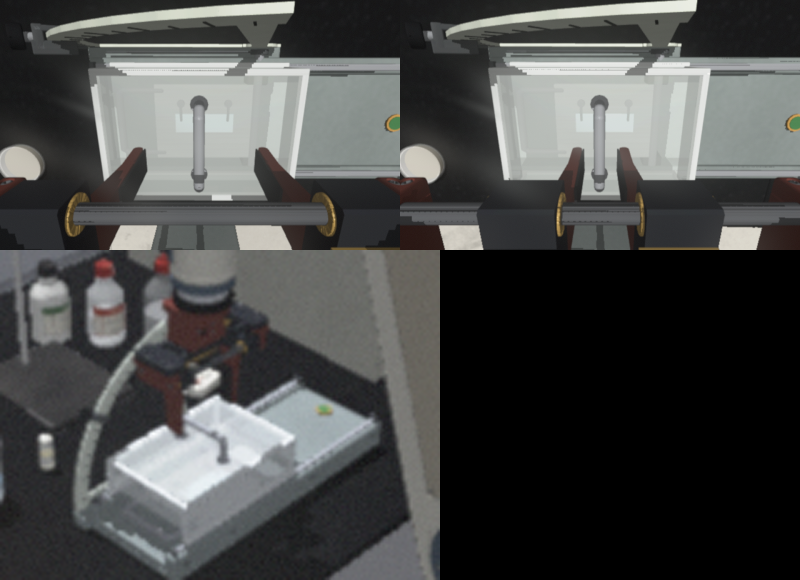

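The handle bar (about col 200/400 in both views) lies between the fingers. Close again and watch width and force.

```bash
python3 - <<'E'
from h import *
for o in (.13,.08,0.):
    command_gripper(o); print(o,get_grip_width(),get_finger_force(),get_ft_force(),get_time())
w=read_camera("wrist");cv2.imwrite("pics/w4.png",cv2.resize(w[150:400,200:440,::-1],(576,600)))
E
```

```text
0.13 0.12504208135243422 0.0 [ 1.05610446 -0.72053075  0.14350521] 13.025
0.08 0.080541784340676 0.0 [-0.07702864 -0.89536038  0.30783641] 13.3417
0.0 0.0084545117947861 0.0 [ 0.30763682 -0.70099342 -0.62963727] 13.6667
```

View pics/w4.png

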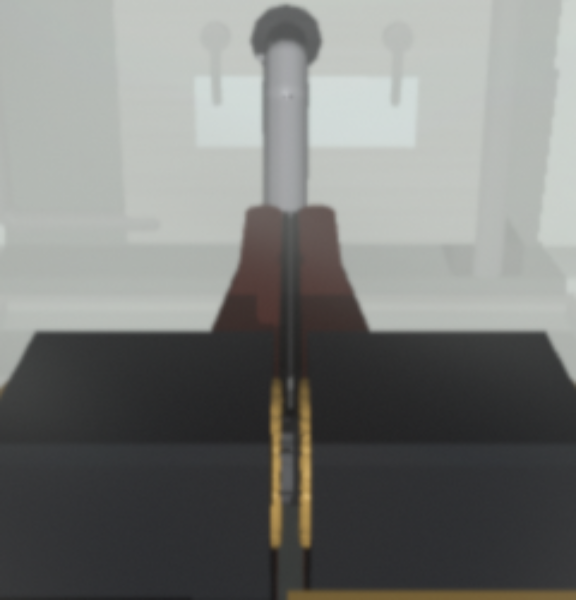

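```bash
python3 - <<'E'
from h import *
f=lambda p:((np.array(proj("scene",p))-[250,140])*2.75).round(0)
for y in(-.05,0,.05): print("tip",y,f([.5135,y,.117]))
for x in(.481,.545): print("handle",f([x,-.0005,.136]))
for z in(.117,.136,.15):print(z, np.array(proj("scene",[.5135,0,z])).round(1))
T=wristT()
for x in(.481,.513,.545):
  print("w4", [((np.array(proj("wrist",[x,-.0005,z],T))-[200,150])*2.4).round() for z in(.104,.136)])
s=read_camera("scene")[160:240,262:390,::-1]; w=read_camera("top")[172:247,280:400,::-1]
cv2.imwrite("pics/c5.png",np.vstack([cv2.resize(s,(480,300),interpolation=2),cv2.resize(w,(480,300),interpolation=2)]))
E
```

```text
tip -0.05 [226. 174.]
tip 0 [199. 189.]
tip 0.05 [171. 205.]
handle [217. 188.]
handle [183. 167.]
0.117 [322.4 208.7]
0.136 [322.4 204.4]
0.15 [322.5 201.1]
w4 [array([283., 280.]), array([282., 343.])]
w4 [array([286., 172.]), array([285., 221.])]
w4 [array([290.,  54.]), array([290.,  87.])]
```

View pics/c5.png

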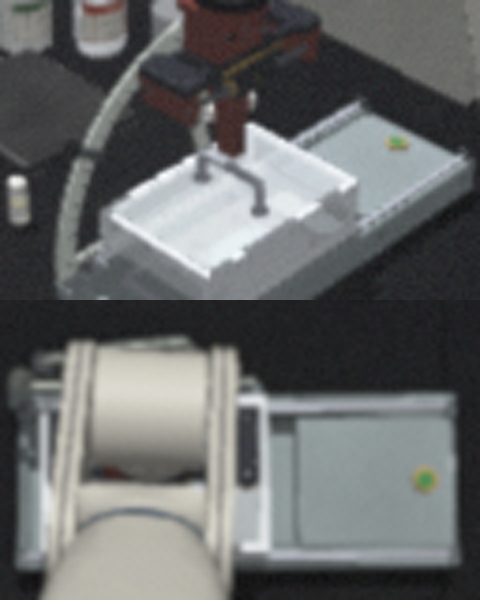

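The pictures show the shut fingertips at about z = 0.15 while the TCP reads 0.117. In c5 the tip is at (232,155), above and behind the handle, whose middle is at (232,170). So the real tips are about 33 mm short of the reported TCP. I'll open, descend further under a force guard, and grip.

```bash
python3 - <<'E'
from h import *
command_gripper(.5)
p=np.array(get_tcp_pos())
print(movel([p[0],p[1],.086],v=.05,until_force=6),get_tcp_pos(),get_ft_force())
command_gripper(0); print(get_grip_width(),get_finger_force(),get_time())
E
```

```text
False [ 5.13133113e-01 -5.12156617e-04  8.59752213e-02] [0.30303445 0.15420358 0.14463258]
0.10610875053821568 30.000298619270325 16.05
```

Gripped (width 0.106, about 9.3 mm, at 30 N). Slide the hood open.

```bash
python3 - <<'E'
from h import *
yaw=.033
d=np.array([np.sin(yaw),-np.cos(yaw),0]); p=np.array(get_tcp_pos())
hit=movel(p+d*.21,v=.1,until_force=15)
q=np.array(get_tcp_pos());print(hit,q-p,q,get_ft_force(),get_grip_width(),get_time())
command_gripper(.5)
q=np.array(get_tcp_pos());print(q-p)
movel([q[0],q[1],.2],v=.25)
print(get_time())
E
```

```text
True [ 4.75042294e-03 -1.75187131e-01 -8.51419791e-05] [ 0.51784854 -0.17561668  0.08603136] [0.83517293 5.06534337 5.09442588] 0.10579207536495523 17.6083
[ 4.71509993e-03 -1.73982540e-01 -1.62833022e-04]
18.9333
```

The hood travelled 175 mm to its stop. Now hover over the bar and locate it numerically, as I have one picture view left.

```bash
python3 - <<'E'
from h import *
yaw=.033
move_pose([.509,.105,.2],down(yaw))
T=wristT(); im=read_camera("wrist"); np.save("T6.npy",T); cv2.imwrite("pics/w6.png",im[:,:,::-1])
cv2.imwrite("pics/s6.png",read_camera("scene")[:,:,::-1])
g=im.mean(2)
o=np.array([.515,-.0685,0]);ex=np.array([np.cos(yaw),np.sin(yaw),0]);ey=np.array([-np.sin(yaw),np.cos(yaw),0])
L=lambda x,y,z:o+ex*x+ey*y+[0,0,z]
for y in(.13,.175,.205): print(y,np.round(proj("wrist",L(0,y,.037),T),1))
for x in(-.042,0,.042): print("rod",np.round(proj("wrist",L(x,.175,.037),T),1))
for k in(-.02,0,.02):
  u,v=proj("wrist",L(k,.175,.037),T); v=int(v); print(v,int(u)-60); print(g[v-1:v+2,int(u)-60:int(u)+80].mean(0).astype(int).tolist())
print(get_time())
E
```

```text
0.13 [360.7 170.7]
0.175 [317.7 170.7]
0.205 [289.1 170.7]
rod [317.8 208.8]
rod [317.7 170.7]
rod [317.6 130.1]
189 257
[44, 44, 43, 44, 45, 44, 44, 44, 44, 44, 45, 45, 45, 46, 46, 45, 46, 46, 46, 46, 47, 46, 47, 47, 48, 48, 48, 48, 48, 48, 48, 48, 48, 47, 48, 48, 48, 53, 82, 129, 150, 155, 155, 154, 142, 122, 135, 154, 159, 159, 160, 160, 160, 161, 162, 163, 162, 162, 151, 115, 110, 137, 159, 171, 178, 178, 171, 158, 140, 136, 155, 162, 163, 163, 164, 163, 164, 163, 163, 164, 164, 164, 164, 163, 162, 162, 162, 162, 162, 163, 164, 164, 165, 165, 165, 165, 165, 165, 165, 166, 166, 161, 140, 110, 97, 97, 110, 159, 220, 236, 239, 239, 239, 239, 239, 240, 240, 239, 239, 240, 240, 240, 239, 239, 240, 239, 240, 239, 239, 239, 239, 239, 240, 239, 240, 239, 240, 239, 239, 240]
170 257
[37, 38, 38, 39, 39, 39, 39, 40, 39, 39, 40, 39, 39, 40, 39, 40, 40, 39, 40, 40, 41, 41, 40, 41, 41, 41, 41, 41, 42, 42, 42, 43, 44, 43, 45, 44, 45, 67, 111, 140, 153, 156, 157, 154, 136, 118, 149, 162, 164, 163, 163, 163, 162, 162, 161, 162, 163, 163, 163, 153, 125, 133, 154, 168, 176, 177, 173, 163, 145, 137
[... 283 characters left out ...]
, 239, 239, 239, 239, 239, 237, 231, 226, 223, 223, 222, 222, 215]
151 257
[33, 33, 33, 34, 33, 33, 34, 34, 35, 34, 35, 34, 35, 36, 36, 37, 37, 37, 37, 38, 37, 37, 38, 38, 39, 38, 39, 40, 40, 40, 40, 40, 41, 40, 41, 42, 43, 73, 126, 152, 158, 152, 132, 118, 101, 83, 84, 88, 87, 88, 89, 89, 88, 88, 89, 89, 89, 89, 89, 90, 99, 126, 150, 165, 175, 177, 175, 166, 149, 131, 127, 127, 121, 104, 95, 94, 92, 92, 92, 92, 93, 93, 93, 93, 94, 93, 93, 93, 93, 93, 94, 93, 94, 95, 94, 95, 95, 95, 95, 97, 100, 100, 101, 102, 101, 98, 96, 97, 104, 121, 132, 135, 135, 135, 135, 135, 135, 135, 135, 136, 135, 136, 136, 137, 136, 137, 146, 166, 173, 173, 173, 174, 174, 189, 222, 231, 231, 221, 167, 146]
20.1167
```

```bash
cat >> h.py <<'E'
yaw=.033
ex=np.array([np.cos(yaw),np.sin(yaw),0]);ey=np.array([-np.sin(yaw),np.cos(yaw),0])
E
python3 - <<'E'
from h import *
T=np.load("T6.npy"); b=onz("wrist",321.6,170,.037,T); print(b)
c=b-ey*.0015; c[0]=.509
command_gripper(.22)
movel([c[0],c[1],.06],v=.2)
print(movel([c[0],c[1],-.010],v=.05,until_force=5),get_tcp_pos(),get_ft_force())
print(get_time())
E
```

```text
[0.51014382 0.10237865 0.037     ]
False [ 0.50926378  0.10090457 -0.00969502] [ 0.11378888 -0.13859528  0.53560728]
23.1
```

```bash
python3 - <<'E'
from h import *
command_gripper(0); p=np.array(get_tcp_pos()); np.save("p0.npy",p)
print(get_grip_width(),get_finger_force(),get_ft_force(),p,get_time())
im=read_camera("wrist"); np.save("T7.npy",wristT()); cv2.imwrite("pics/w7.png",im[:,:,::-1])
s=cv2.imread("pics/s6.png"); w=cv2.imread("pics/w6.png"); 
r=lambda i,sz:cv2.resize(i,sz,interpolation=cv2.INTER_CUBIC)
# scene crop cols 268-318 rows160-240 x6 ; wrist6 rows 0-150, all cols ; wrist7
S=r(s[160:235,270:330],(400,500)); W6=r(w[0:160,150:350],(400,320)); W7=r(im[:,:,::-1],(400,250))
m=np.zeros((580,800,3),np.uint8); m[:500,:400]=S; m[:320,400:]=W6; m[320:570,400:]=W7
cv2.imwrite("pics/m8.png",m)
E
```

```text
0.10091392164848514 29.995425045490265 [-2.32700185 15.45079263 -1.10391375] [ 0.50923613  0.1031121  -0.00969983] 23.4333
```

View pics/m8.png

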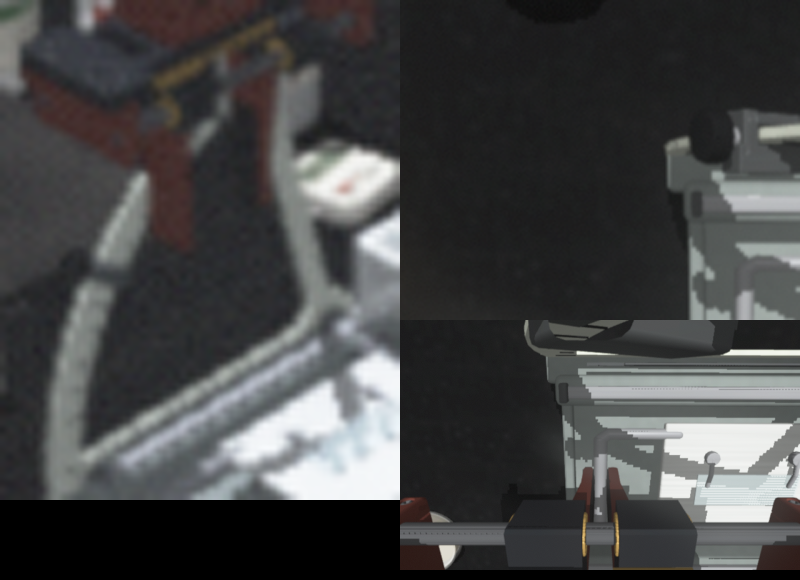

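The bar is gripped (width 0.101, 30 N). The index shows in scene at about (286,200.8) and in wrist w6 at about (324,70), with its thumbscrew at about (306,69). Now fit the index angle.

```bash
python3 - <<'E'
from h import *
T=np.load("T6.npy")
o=np.array([.510,.1024,0])-ey*.175; o[0]=.5155; print(o)
def P(x,r,t,): return o+ex*x+ey*r*np.cos(t)+np.array([0,0,.037+r*np.sin(t)])
for t in np.arange(.45,.96,.05):
  print(round(t,2),[np.round(proj("scene",P(x,r,t)),1).tolist() for x,r in((.088,188),(.094,201),(.094,212)) for r in [r/1000]],"W",[np.round(proj("wrist",P(x,r/1000,t),T),0).tolist() for x,r in((.088,188),(.094,201),(.094,212))])
s=cv2.imread("pics/s6.png").mean(2).astype(int); print("scene rows195-206 cols276-300");print(s[194:208,276:300])
w=cv2.imread("pics/w6.png").mean(2).astype(int); print(w[50:92:3,288:350:2])
E
```

```text
[ 0.5155     -0.07250472  0.        ]
0.45 [[285.7, 209.7], [282.1, 209.1], [279.9, 209.2]] W [[329.0, 79.0], [314.0, 70.0], [300.0, 70.0]]
0.5 [[286.5, 207.3], [282.9, 206.5], [280.8, 206.4]] W [[336.0, 79.0], [320.0, 69.0], [306.0, 69.0]]
0.55 [[287.4, 204.9], [283.9, 203.9], [281.8, 203.7]] W [[343.0, 78.0], [327.0, 68.0], [313.0, 68.0]]
0.6 [[288.4, 202.4], [284.9, 201.3], [282.9, 200.9]] W [[351.0, 78.0], [336.0, 68.0], [322.0, 67.0]]
0.65 [[289.5, 200.0], [286.0, 198.7], [284.1, 198.2]] W [[360.0, 77.0], [346.0, 67.0], [332.0, 66.0]]
0.7 [[290.6, 197.6], [287.3, 196.1], [285.4, 195.4]] W [[371.0, 77.0], [357.0, 66.0], [344.0, 65.0]]
0.75 [[291.8, 195.3], [288.6, 193.6], [286.8, 192.8]] W [[382.0, 76.0], [369.0, 65.0], [357.0, 64.0]]
0.8 [[293.1, 193.0], [290.0, 191.1], [288.3, 190.1]] W [[395.0, 76.0], [383.0, 64.0], [372.0, 63.0]]
0.85 [[294.5, 190.7], [291.5, 188.7], [289.9, 187.5]] W [[409.0, 75.0], [398.0, 63.0], [388.0, 62.0]]
0.9 [[295.9, 188.4], [293.0, 186.3], [291.5, 185.0]] W [[424.0, 75.0], [415.0, 62.0], [406.0, 61.0]]
0.95 [[297.4, 186.3], [294.6, 183.9], [293.2, 1
[... 2606 characters left out ...]
   90  84  84  85  85  71  57  52  51  51  51  51  51]
 [ 90  89  82  69  53  32  31  32  31  28  29  29  30  35  63  71  89  89
   90  85  86  85  86  87  86  83  61  52  53  52  53]
 [ 84  84  84  84  84  68  48  34  29  31  29  33  37  47  66  71  88  86
   86  86  87  87  87  87  87  86  73  59  54  53  54]
 [ 83  84  85  84  83  84  83  81  80  80  80  78  50  52  68  72  89  86
   86  86  87  86  87  86  86  86  86  86  78  56  54]
 [ 83  82  83  83  84  83  83  82  84 140 152 145  93  75  74  76  85  83
   75  74  74  74  74  75  75  75  77  77  75  66  73]
 [ 82  82  82  82  79  80  80  80  82 132 150 150 110  91  90  92  92  92
   92  92  91  92  92  91  91  92  92  91  92  95 106]]
```

Index angle estimate is about 0.60 rad. Swing to 0.5 first, then compare pointer and index from close up.

```bash
cat >> h.py <<'E'
def swing(a,b,n,v):
    p0=np.load("p0.npy")
    for t in np.linspace(a,b,n+1)[1:]:
        movel(p0+ey*.175*(np.cos(t)-1)+np.array([0,0,.175*np.sin(t)]),v=v)
def ang():
    d=np.array(get_tcp_pos())-np.load("p0.npy"); return np.arctan2(d[2],.175+d@ey), np.hypot(d[2],.175+d@ey)
def shot(n):
    np.save(f"T{n}.npy",wristT()); cv2.imwrite(f"pics/w{n}.png",read_camera("wrist")[:,:,::-1]); cv2.imwrite(f"pics/s{n}.png",read_camera("scene")[:,:,::-1])
E
python3 - <<'E'
from h import *
swing(0,.5,5,.06); wait(.3)
print(ang(),get_grip_width(),get_ft_force(),get_time()); shot(9)
T=np.load("T9.npy"); o=np.array([.5155,-.0725,0])
def P(x,r,t,): return o+ex*x+ey*r*np.cos(t)+np.array([0,0,.037+r*np.sin(t)])
print("ptr",[np.round(proj("wrist",P(.088,r,.5),T),0) for r in(.15,.184)]); print("idx",[(t,np.round(proj("wrist",P(.088,.188,t),T),0)) for t in(.5,.55,.6,.65,.7)])
g=cv2.imread("pics/w9.png").mean(2); g=cv2.resize(g[0:120,270:430],(160,60),interpolation=cv2.INTER_AREA)
for r in g: print("".join(" .:-=+*#%@"[min(9,int(x/25))] for x in r))
E
```

```text
(np.float64(0.49708260856915815), np.float64(0.17599239273497674)) 0.10054685992694395 [-2.88586535  9.58350666  3.31009722] 26.0
ptr [array([373.,  70.]), array([302.,  67.])]
idx [(0.5, array([293.,  67.])), (0.55, array([304.,  65.])), (0.6, array([318.,  64.])), (0.65, array([335.,  62.])), (0.7, array([355.,  60.]))]
.....................................................................................................................:::---===++*####%%%%@@@@@@@@@@@@@@@@@@@@@@@
...........................................................................................................::::--==++**####%%%%%%%%%%%%%%%%%%@@@@@@@@@@@@@@@@@@@
.................................................................................................::::--===+***###%%%%%%%%%%%%%%%%%%%%%%%%@@@@@@@@@@@@@@@@@@@@@@@
.......................................................................................::::--==+++**###%%%%%%%%%%%%%%%%%%%%%%%%%%%%%%%%%%@%@@@@@@@@@@@@@@@@@@@@@
.............................................................................::::--===++**###%%%%%%%%%%%%%%%%%%%%%%%%%%%%%%%%%%%%%%%
[... 8183 characters left out ...]
########################*+==================++++++++++++
---------=+*********************************************************************************************************+=============---------------==*************
---------------------------=--=-====================================================================================-------------------------------=============
-------------=========================++=++========+++++++++++++++++++++++++++++++++++++++++++++++==--------------------------------============================
-------------===========================+=========+=++=+++++++++++++++++++++++++++++++++++++++++++=---------------------------------=+++++++++++++++++++++++++++
```

```bash
python3 - <<'E'
from h import *
T=np.load("T9.npy"); o=np.array([.5155,-.0725,0])
def P(x,r,t,): return o+ex*x+ey*r*np.cos(t)+np.array([0,0,.037+r*np.sin(t)])
for t in(.4,.5,.55,.6,.65,.7,.8): print(t,[np.round(proj("wrist",P(x,r,t),T)).astype(int).tolist() for x,r in((.088,.188),(.092,.19),(.092,.212),(.097,.212),(.094,.225))])
print("bed end",[np.round(proj("wrist",o+ex*x+ey*.205+[0,0,.047],T)) for x in(.06,.082,.1)])
g=cv2.imread("pics/w9.png").mean(2); g=cv2.resize(g[0:144,180:480],(150,36),interpolation=cv2.INTER_AREA)
for r in g: print("".join(" .,:;-=+ox*%#&@@@"[min(16,int(x/15.5))] for x in r))
s=cv2.imread("pics/s9.png").mean(2).astype(int); print(s[192:210,278:302])
E
```

```text
0.4 [[277, 70], [272, 60], [220, 58], [218, 44], [185, 51]]
0.5 [[293, 67], [288, 56], [231, 53], [230, 37], [191, 44]]
0.55 [[304, 65], [299, 53], [240, 50], [239, 33], [199, 40]]
0.6 [[318, 64], [313, 51], [252, 46], [251, 28], [209, 35]]
0.65 [[335, 62], [330, 48], [269, 42], [268, 23], [224, 30]]
0.7 [[355, 60], [351, 45], [290, 38], [289, 17], [244, 23]]
0.8 [[408, 55], [405, 38], [351, 27], [351, 1], [307, 7]]
bed end [array([240., 123.]), array([238.,  87.]), array([236.,  55.])]
....,,,,,,,,,,,,,,,,,,,,,,,,,,,,,,,,,,,,,,,,,,,,,,,,,,,,,,,,,,,,,,,,,,,,,,,,,,,,,,,,,,,,,,,,,,,,,,,::;-=+ox*%#&&@@@@@@@@@@@@@@@@@@@@@@@@@@@@@@@@@@@@@@
..,...,,,,,,,,,,,,,,,,,,,,,,,,,:::,,,,,,,,,,,,,,,,,,,,,,,,,,,,,,,,,,,,,,,,,,,,,,,,,,,,,,,::;-=+ox*%##&&@@@@@@@@@@@@@@@@@@@@@@@@@@@@@@@@@@@@@@@@@@@&&&#
,,,....,,,,,,,,,,,,,,,,,,,,::;;-=------;:,,,,,,,,,,,,,,,,,,,,,,,,,,,,,,,,,,,,,,::;-=+ox*%##&&&&&&&&&&&&@@@@@@@@@@@@@@@@@@@@@@@@@@@@@&&&##%%**xxoo+++==
,,,.....,,,,,,,,,,,,,,,,:;;;;;;-==---=--------;;;;;::::,,,,,,,,,,,,,,::;;-++x*%##&&&&&&&&&&&&&&&&&&&&&@@@@@@@@@@@@@@@@&&&##%%*xxoo++++================
,,..
[... 5946 characters left out ...]
40  43  53  58  53  46  44  41  48  52  61  70  67  66  73  83  61
   60  54  49  42  41  40]
 [ 41  40  46  71  89  59  54  49  44  38  46  53  61  66  67  72  71  60
   50  45  39  45  45  37]
 [ 44  45  57  87  94  61  58  53  52  47  48  43  45  49  58  63  54  46
   42  41  43  51  50  53]
 [ 39  46  84 116  90  54  52  52  52  49  51  51  42  45  50  50  45  44
   45  48  46  52  57  62]
 [ 38  49 102 142 102  66  55  51  49  53  51  50  47  41  46  44  45  50
   52  50  56  56  61  61]
 [ 42  61 110 142 123 105  78  53  49  49  48  54  52  45  50  47  50  53
   51  57  58  61  63  59]
 [ 46  88 131 135 128 115  85  57  49  52  54  50  52  54  47  53  49  51
   50  60  58  53  52  46]]
```

```bash
cat > prof.py <<'E'
from h import *
import sys
o=np.array([.5155,-.0725,0])
def P(x,r,t): return o+ex*x+ey*r*np.cos(t)+np.array([0,0,.037+r*np.sin(t)])
def prof(n,x,r,ts):
    T=np.load(f"T{n}.npy"); g=cv2.imread(f"pics/w{n}.png").mean(2).astype(np.float32)
    uv=np.array([proj("wrist",P(x,r,t),T) for t in ts],np.float32)
    return cv2.remap(g,uv[:,0:1],uv[:,1:2],cv2.INTER_LINEAR).ravel().astype(int)
E
python3 - <<'E'
from prof import *
ts=np.arange(.54,.92,.01); print((ts*100).round().astype(int).tolist())
for x in(.090,.093):
  for r in(.193,.196,.199): print(x,r,prof(9,x,r,ts).tolist())
ts=np.arange(.56,.72,.005); print((ts*1000).round().astype(int).tolist())
for x in(.092,.094,.096):
  for r in(.212,.214): print(x,r,prof(9,x,r,ts).tolist())
E
```

```text
[54, 55, 56, 57, 58, 59, 60, 61, 62, 63, 64, 65, 66, 67, 68, 69, 70, 71, 72, 73, 74, 75, 76, 77, 78, 79, 80, 81, 82, 83, 84, 85, 86, 87, 88, 89, 90, 91]
0.09 0.193 [63, 57, 57, 56, 57, 58, 57, 58, 57, 56, 46, 46, 46, 46, 45, 46, 45, 45, 45, 45, 45, 44, 44, 43, 42, 42, 42, 42, 41, 41, 41, 39, 39, 40, 37, 37, 36, 37]
0.09 0.196 [92, 90, 79, 58, 56, 57, 57, 57, 57, 58, 57, 55, 46, 46, 45, 46, 46, 45, 45, 45, 44, 44, 44, 43, 43, 43, 42, 43, 41, 42, 41, 40, 39, 39, 38, 37, 35, 36]
0.09 0.199 [91, 91, 91, 89, 72, 58, 56, 57, 56, 57, 57, 57, 56, 50, 47, 46, 45, 46, 45, 45, 45, 44, 44, 44, 43, 43, 43, 42, 43, 41, 41, 40, 40, 39, 38, 37, 37, 35]
0.093 0.193 [64, 74, 86, 76, 62, 58, 74, 92, 100, 101, 102, 101, 93, 67, 54, 76, 96, 102, 102, 102, 102, 101, 100, 42, 77, 101, 102, 102, 101, 102, 102, 101, 57, 63, 100, 100, 100, 100]
0.093 0.196 [62, 74, 89, 96, 100, 72, 74, 89, 99, 101, 101, 101, 94, 69, 49, 77, 97, 102, 102, 102, 102, 101, 101, 102, 83, 101, 102, 102, 102, 101, 102, 101, 55, 56, 101, 101, 101, 101]
0.093 0.199 [90, 75, 85, 95, 99, 101, 101, 101, 99, 101, 102, 101, 102, 80, 51, 74
[... 487 characters left out ...]
, 90, 89, 88, 88, 88, 82, 102, 145, 149, 150, 151, 153, 157, 155, 158, 155, 155, 151, 153, 149]
0.094 0.212 [77, 83, 94, 96, 94, 92, 91, 91, 90, 89, 88, 89, 88, 86, 102, 180, 195, 196, 197, 198, 198, 199, 200, 200, 199, 199, 198, 197, 196, 196, 196, 196]
0.094 0.214 [153, 156, 159, 145, 101, 78, 84, 95, 95, 93, 92, 91, 90, 89, 88, 89, 89, 87, 135, 191, 195, 197, 198, 198, 200, 200, 200, 199, 199, 197, 197, 195]
0.096 0.212 [78, 82, 92, 97, 95, 93, 92, 91, 90, 89, 88, 89, 88, 86, 71, 58, 57, 61, 61, 67, 73, 79, 86, 88, 92, 91, 91, 91, 90, 92, 93, 92]
0.096 0.214 [180, 181, 177, 147, 90, 75, 84, 95, 96, 94, 92, 92, 90, 89, 89, 89, 88, 83, 61, 60, 67, 75, 81, 86, 89, 89, 90, 89, 90, 90, 90, 91]
```

```bash
cat > fit.py <<'E'
from prof import *
import prof
from scipy.optimize import minimize
def fit(n,degs,base=(.5155,-.0725,0.)):
    base=np.array(base)
    def cost(d,full=False):
        prof.o=base+ey*d[0]+np.array([0,0,d[1]]); c=0
        for k in degs:
            for r in(.1935,.196,.1985):
                ts=np.radians(k)+np.array([-.012,-.004,0,.004,.012])
                c+=prof_(n,.093,r,ts)@np.array([-.5,.5,1,.5,-.5])
        return c+ (np.array(d)@np.array(d))*1e5*len(degs)
    best=min(((cost((a,b)),a,b) for a in np.arange(-.006,.0061,.0005) for b in np.arange(-.006,.0061,.0005)))
    return best
def prof_(n,x,r,ts): return prof.prof(n,x,r,ts).astype(float)
def edge(n,d,ts,base=(.5155,-.0725,0.)):
    prof.o=np.array(base)+ey*d[0]+np.array([0,0,d[1]])
    return [(r,prof.prof(n,.0935,r,ts).tolist()) for r in(.209,.2105,.212)]
E
python3 - <<'E'
from fit import *
for d in ([40,45,50],[35,40,45,50],[40,45]):
    b=fit(9,d); print(d,b)
    ts=np.arange(.59,.68,.005)
    for e in edge(9,b[1:],ts): print(e)
print((ts*1000).astype(int).tolist())
ts=np.arange(.56,.92,.01); print((prof.prof(9,.093,.196,ts)).tolist())
E
```

```text
Traceback (most recent call last):
  File "fit.py", line 13, in fit
    best=min(((cost((a,b)),a,b) for a in np.arange(-.006,.0061,.0005) for b in np.arange(-.006,.0061,.0005)))
  File "fit.py", line 13, in <genexpr>
    best=min(((cost((a,b)),a,b) for a in np.arange(-.006,.0061,.0005) for b in np.arange(-.006,.0061,.0005)))
               ~~~~^^^^^^^
  File "fit.py", line 11, in cost
    c+=prof_(n,.093,r,ts)@np.array([-.5,.5,1,.5,-.5])
       ~~~~~^^^^^^^^^^^^^
  File "fit.py", line 15, in prof_
    def prof_(n,x,r,ts): return prof.prof(n,x,r,ts).astype(float)
                                ~~~~~~~~~^^^^^^^^^^
  File "prof.py", line 7, in prof
    uv=np.array([proj("wrist",P(x,r,t),T) for t in ts],np.float32)
                 ~~~~^^^^^^^^^^^^^^^^^^^^
  File "h.py", line 11, in proj
    c=camera_info(cam);T=np.array(c["T"] if T is None else T);K=np.array(c["intrinsics"])
ValueError: time passes only in moves, steps and waits
```

```bash
sed -i 's/^import numpy.*/import numpy as np, cv2, functools\ncamera_info=functools.lru_cache(None)(camera_info)/' h.py
sed -i 's/\[-.5,.5,1,.5,-.5\]/[-1,.5,1,.5,-1]/' fit.py
cat > a.py <<'E'
from fit import *
for d in ([40,45,50],[35,40,45,50],[40,45]):
    b=fit(9,d); print(d,b)
    ts=np.arange(.59,.68,.005)
    for e in edge(9,b[1:],ts): print(e)
print((ts*1000).astype(int).tolist())
ts=np.arange(.56,.92,.01); print((prof.prof(9,.093,.196,ts)).tolist())
E
python3 a.py
```

```text
[40, 45, 50] (np.float64(-691.225), np.float64(-0.0019999999999999966), np.float64(-0.0055))
(0.209, [100, 100, 99, 99, 100, 100, 99, 100, 100, 101, 101, 101, 101, 102, 102, 102, 102, 101, 101])
(0.2105, [94, 99, 101, 100, 100, 100, 100, 100, 101, 101, 102, 102, 103, 102, 102, 102, 102, 103, 102])
(0.212, [88, 83, 79, 97, 108, 115, 111, 112, 111, 116, 116, 117, 119, 118, 124, 120, 120, 120, 120])
[35, 40, 45, 50] (np.float64(-747.3), np.float64(-0.0019999999999999966), np.float64(-0.0055))
(0.209, [100, 100, 99, 99, 100, 100, 99, 100, 100, 101, 101, 101, 101, 102, 102, 102, 102, 101, 101])
(0.2105, [94, 99, 101, 100, 100, 100, 100, 100, 101, 101, 102, 102, 103, 102, 102, 102, 102, 103, 102])
(0.212, [88, 83, 79, 97, 108, 115, 111, 112, 111, 116, 116, 117, 119, 118, 124, 120, 120, 120, 120])
[40, 45] (np.float64(-396.0), np.float64(-0.0019999999999999966), np.float64(-0.006))
(0.209, [100, 100, 100, 99, 100, 100, 99, 100, 100, 101, 101, 101, 101, 101, 102, 102, 102, 101, 101])
(0.2105, [95, 99, 100, 100, 100, 100, 100, 100, 101, 101, 101, 101, 102, 102, 102, 102, 102, 102, 102])
(0.212, [88, 82, 80, 98, 104, 110, 105, 107, 108, 109, 111, 111, 112, 114, 114, 114, 111, 113, 113])
[590, 595, 600, 605, 610, 615, 620, 625, 630, 635, 640, 645, 650, 655, 660, 665, 670, 675, 680]
[65, 76, 83, 74, 65, 57, 74, 92, 101, 101, 101, 99, 88, 60, 54, 87, 101, 101, 101, 102, 102, 97, 58, 54, 96, 101, 101, 101, 101, 101, 101, 72, 39, 100, 100, 99]
```

```bash
cat > fit3.py <<'E'
from h import *
from scipy.optimize import differential_evolution as DE
def setup(n):
    T=np.load(f"T{n}.npy"); g=cv2.imread(f"pics/w{n}.png").mean(2).astype(np.float32); K=camera_info("wrist")["intrinsics"]
    b=np.array([.5155,-.0725,.037])
    def I(d,r,t):
        r,t=np.broadcast_arrays(r,t); p=(b+ex*(.093+d[0])+ey*d[1]+np.array([0,0,d[2]]))+r[...,None]*(np.cos(t)[...,None]*ey+np.sin(t)[...,None]*np.array([0,0,1.]))
        q=(p-T[:3,3])@T[:3,:3]; u=K[0][0]*q[...,0]/-q[...,2]+K[0][2]; v=K[1][1]*q[...,1]/q[...,2]+K[1][2]
        return cv2.remap(g,u.astype(np.float32).reshape(-1,1),v.astype(np.float32).reshape(-1,1),1).reshape(r.shape),u,v
    return I
def solve(n,degs,edges):
    I=setup(n); tk=np.radians(degs)
    def cost(d):
        c=0
        for r in(.193,.195,.197,.199):
            for w,dt in((1,0),(.5,.005),(.5,-.005),(-1,.014),(-1,-.014)): c+=w*I(d,r,tk+dt)[0].sum()/len(tk)/4
        e=np.array(edges)
        c-=(np.clip(I(d,.2132,e)[0],0,150)-I(d,.2108,e)[0]).mean()*2
        c-=(I(d,.1908,e)[0]-I(d,.1892,e)[0]).mean()*2
        return c+3e5*(d@d)
    s=DE(cost,[(-.006,.006),(-.006,.006),(-.008,.008)],seed=1,tol=1e-6,popsize=25); return I,s
def rider(n,degs,edges):
    I,s=solve(n,degs,edges); print(n,degs,s.x.round(4),round(s.fun,1))
    ts=np.arange(.57,.69,.004)
    print("   ",(ts*1000).round().astype(int).tolist())
    for r in(.2105,.2125,.213,.214): print(r,I(s.x,r,ts)[0].astype(int).tolist())
    tt=np.arange(.56,.92,.01);print("tick",I(s.x,.196,tt)[0].astype(int).tolist())
    print("rad",I(s.x,np.arange(.186,.217,.001),.74)[0].astype(int).tolist())
E
python3 - <<'E'
from fit3 import *
rider(9,[40,45,50],[.67,.73,.75,.82,.84]); rider(9,[35,40,45,50],[.73,.75,.82,.84])
E
```

```text
9 [40, 45, 50] [-0.0005 -0.0004 -0.0014] -228.0
    [570, 574, 578, 582, 586, 590, 594, 598, 602, 606, 610, 614, 618, 622, 626, 630, 634, 638, 642, 646, 650, 654, 658, 662, 666, 670, 674, 678, 682, 686]
0.2105 [91, 90, 88, 89, 88, 88, 88, 88, 86, 81, 79, 94, 99, 100, 101, 100, 99, 100, 100, 100, 101, 101, 101, 102, 102, 102, 102, 102, 102, 102]
0.2125 [94, 95, 94, 92, 92, 90, 91, 90, 89, 88, 88, 88, 88, 86, 79, 88, 115, 121, 130, 128, 125, 128, 132, 130, 133, 136, 133, 137, 137, 134]
0.213 [92, 93, 94, 94, 93, 92, 90, 91, 90, 89, 89, 88, 88, 88, 87, 81, 88, 129, 142, 145, 145, 147, 147, 150, 154, 154, 153, 156, 155, 155]
0.214 [91, 87, 85, 88, 93, 95, 94, 93, 92, 91, 91, 90, 88, 88, 88, 88, 88, 84, 98, 163, 174, 176, 179, 181, 181, 183, 185, 186, 186, 188]
tick [60, 68, 82, 81, 69, 55, 70, 90, 99, 101, 101, 101, 90, 67, 53, 81, 101, 102, 101, 102, 101, 102, 56, 57, 99, 102, 102, 101, 102, 101, 101, 42, 76, 99, 100, 100]
rad [43, 43, 46, 52, 63, 77, 91, 99, 101, 102, 101, 102, 103, 102, 102, 102, 102, 102, 101, 101, 101, 101, 101, 101, 100, 101, 115, 152, 180, 194, 196]
9 [35, 40, 45,
[... 376 characters left out ...]
 88, 88, 88, 88, 88, 85, 79, 96, 116, 121, 127, 125, 122, 126, 130, 128, 131, 132, 131, 134, 134, 132]
0.213 [92, 94, 94, 94, 92, 92, 90, 91, 90, 89, 88, 88, 88, 88, 86, 78, 97, 130, 139, 142, 142, 144, 144, 147, 150, 150, 150, 154, 151, 151]
0.214 [90, 86, 86, 90, 95, 95, 94, 92, 91, 91, 90, 89, 88, 88, 88, 88, 88, 82, 107, 165, 171, 175, 178, 178, 178, 182, 183, 184, 184, 185]
tick [61, 68, 83, 81, 68, 55, 71, 90, 99, 101, 101, 101, 90, 67, 53, 81, 100, 102, 101, 102, 101, 102, 57, 55, 99, 102, 102, 101, 102, 102, 101, 46, 70, 99, 100, 100]
rad [43, 43, 46, 52, 62, 77, 91, 99, 101, 102, 101, 102, 103, 102, 102, 102, 102, 102, 101, 101, 101, 101, 101, 101, 100, 101, 113, 149, 178, 193, 196]
```

Tick-referenced fit (ticks land on 35, 40, 45 and 50° within about 1.5 mm): the rider's upper edge is at 0.632 rad, so its centre is at about 0.606, agreeing with the scene estimate of 0.605. Swing to just under that.

```bash
python3 - <<'E'
from h import *
swing(.5,.602,2,.03); wait(.4)
print(ang(),get_grip_width(),get_ft_force(),get_time()); shot(10)
from fit3 import *
rider(10,[40,45,50],[.67,.73,.75,.82,.84])
I=setup(10)
g=cv2.imread("pics/w10.png").mean(2); g=cv2.resize(g[30:110,230:390],(160,40),interpolation=cv2.INTER_AREA)
for r in g: print("".join(" .,:;-=+ox*%#&@@@"[min(16,int(x/15.5))] for x in r))
d=[-.0055,-.0005,-.0015]
for r in(.14,.16,.184,.188): print(r,[np.round(z,0) for z in I(np.array(d),np.array([r]),.6)[1:]])
E
```

```text
(np.float64(0.5980496826120127), np.float64(0.1764078693352442)) 0.10507448467736054 [-2.93923525 11.50070809  5.70766726] 27.4
10 [40, 45, 50] [-0.0006 -0.0003 -0.0012] -193.0
    [570, 574, 578, 582, 586, 590, 594, 598, 602, 606, 610, 614, 618, 622, 626, 630, 634, 638, 642, 646, 650, 654, 658, 662, 666, 670, 674, 678, 682, 686]
0.2105 [90, 89, 89, 90, 90, 89, 89, 86, 81, 81, 95, 101, 101, 102, 102, 102, 102, 103, 102, 102, 102, 103, 103, 103, 103, 104, 106, 105, 104, 106]
0.2125 [94, 93, 93, 93, 92, 91, 91, 90, 90, 90, 89, 89, 88, 84, 83, 96, 116, 127, 126, 125, 129, 133, 132, 130, 135, 136, 134, 132, 136, 137]
0.213 [96, 96, 94, 93, 93, 92, 91, 91, 90, 89, 90, 89, 89, 89, 87, 82, 95, 124, 139, 141, 144, 147, 147, 147, 150, 152, 152, 150, 152, 153]
0.214 [87, 91, 95, 97, 97, 95, 94, 93, 92, 91, 91, 90, 90, 90, 89, 89, 88, 85, 92, 129, 162, 175, 176, 178, 176, 181, 181, 181, 180, 183]
tick [73, 83, 90, 84, 71, 62, 69, 84, 93, 101, 102, 99, 86, 70, 62, 76, 95, 102, 103, 103, 103, 99, 60, 57, 93, 103, 104, 103, 104, 103, 94, 44, 77, 102, 102, 103]
rad [44, 45, 48, 54, 65, 76, 87, 96, 
[... 5996 characters left out ...]
&&&&&&&&&&&&&&&&&&&&&&&&&&&&&&&&&##%%%%%%%%%%%%#%%#%%#%%#%%#%%#%%#%%#%##%##
,,,,,;;;::::::::;==================o*%#############&############################################################################################################
,,,,,;;;::::::::;===================++x%########################################################################################################################
,,,,,:;;::::::::;=====================o%########################################################################################################################
0.14 [array([386.]), array([72.])]
0.16 [array([353.]), array([71.])]
0.184 [array([306.]), array([69.])]
0.188 [array([297.]), array([68.])]
```

The second pose gives the same rider edge (0.632), so the index is at about 0.606; the plate reads 0.598. A small final nudge, settle, and hand in.

```bash
python3 - <<'E'
from h import *
swing(.602,.608,1,.01); wait(.8)
a=ang(); print(a,get_grip_width(),np.abs(get_qvel()).max(),get_time())
if .59<a[0]<.615: print(job_done())
E
```

```text
(np.float64(0.6041692636409371), np.float64(0.1764738260589995)) 0.10237219033216675 0.0017120089999838597 28.5583
the job is handed in; nothing more can be done
None
```

I handed the job in at 28.6 s. The hood is open to its right stop, judged by the force stop after 175 mm of travel. The plate is held still at 0.604 rad against an index I measured at about 0.606 rad. I placed the pointer from arm position and camera-measured tick marks, and did not look directly at pointer and index together at the end.

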